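# Lay out the wheel-end parts for inspection

### The job

The wheel-end parts taken off the axle lie about on the bench: two roller bearings, the axle nut and a brake pad. Set each one down, flat and the same side up as it lies now, in the middle of the plywood board that bears its outline, with the nut's flats and the brake pad turned to match the outline. Put the parts down gently rather than letting them drop.

Things in the scene. Friction and masses are not known exactly. Their poses are not given: they have to be found in the camera images.
- large_bearing_center (a point): the larger roller bearing: bare steel ring with rollers, lying flat; outside diameter 62 mm, bore 30 mm, 26 mm tall. Point at its centre, half-way up; z up along its axis
- small_bearing_center (a point): the smaller roller bearing: the same kind of steel ring, lying flat; outside diameter 43 mm, bore 18 mm, 20 mm tall. Point at its centre, half-way up; z up along its axis
- axle_nut_center (a point): slotted hexagon axle nut of bare steel with a 30 mm hole, lying flat with its slots up; 46 mm across flats, 53 mm across corners, 26 mm tall (the plain hexagon is the lower 20 mm). Point at its centre, half-way up; z up along its axis, x square to one pair of flats
- brake_pad_center (a point): brake pad lying flat, lining up: steel backing plate 6 mm thick with a short ear at each end, 112 mm long over the ears (ears 20 mm wide), and on it two dark lining blocks, both plate and lining 44 mm wide; 18 mm tall in all. Same at both ends. Point at its centre, half-way up; x along its length, y across, z up
- board_large: fixed plywood board 100 x 100 mm, 5 mm thick, with the black outline of the larger bearing: outer circle 72 mm and bore circle 30 mm in diameter, in the board's middle. Origin under its centre, at bench height; z up
- board_small: fixed plywood board 100 x 100 mm, 5 mm thick, with the black outline of the smaller bearing: outer circle 53 mm and bore circle 18 mm in diameter, in the board's middle. Origin under its centre, at bench height; z up
- board_nut: fixed plywood board 100 x 100 mm, 5 mm thick, with the black outline of the nut: a hexagon 56 mm across flats around a 30 mm circle, in the board's middle. Origin under its centre, at bench height; x square to one pair of the outline's flats, z up
- board_pad: fixed plywood board 140 x 74 mm, 5 mm thick, with the black outline of the brake pad, with ears, 122 mm long and 54 mm wide, in the board's middle. Origin under its centre, at bench height; x along the outline's length, z up
Not all that is in view belongs to the job. What is shaped like the part that bears brake_pad_center but blue, green or purple is not meant.

How it is judged:
At the end, for the whole second after the job is handed in: Each part lies flat and at rest on its own board, its centre within 12 mm of the outline's centre; the nut's flats are within 15 degrees of the outline's (any of its six positions), the brake pad's length within 11 degrees of the outline's (either way round) (horizontal distance between large_bearing_center and board_large below 0.012 m and height (world z) of large_bearing_center between 0.014 and 0.023 m and angle between each of large_bearing_center, small_bearing_center, axle_nut_center, brake_pad_center's own z axis and vertical below 0.12 rad and linear speed of each of large_bearing, small_bearing, axle_nut, brake_pad below 0.02 m/s and angular speed of each of large_bearing, small_bearing, axle_nut, brake_pad below 0.2 rad/s and horizontal distance between small_bearing_center and board_small below 0.012 m and height (world z) of small_bearing_center between 0.011 and 0.02 m and horizontal distance between axle_nut_center and board_nut below 0.012 m and height (world z) of axle_nut_center between 0.014 and 0.023 m and horizontal distance between brake_pad_center and board_pad below 0.012 m and height (world z) of brake_pad_center between 0.01 and 0.019 m and (angle between the x axis of axle_nut_center and the x axis of board_nut, either way round below 0.26 rad or angle between the x axis of axle_nut_center and the x axis of board_nut, either way round between 0.787 and 1.307 rad) and angle between the x axis of brake_pad_center and the x axis of board_pad, either way round below 0.2 rad); the robot touches nothing.
It fails at once if the large bearing is let fall: it drops through the air, untouched by the fingers, more than 5 cm above the bench (height (world z) of large_bearing_center above 0.05 m and contact force between the fingers and large_bearing below 0.05 N and linear speed of large_bearing above 0.3 m/s).
It fails at once if the small bearing is let fall: it drops through the air, untouched by the fingers, more than 5 cm above the bench (height (world z) of small_bearing_center above 0.05 m and contact force between the fingers and small_bearing below 0.05 N and linear speed of small_bearing above 0.3 m/s).
It fails at once if the axle nut is let fall: it drops through the air, untouched by the fingers, more than 5 cm above the bench (height (world z) of axle_nut_center above 0.05 m and contact force between the fingers and axle_nut below 0.05 N and linear speed of axle_nut above 0.3 m/s).
It fails at once if the brake pad is let fall: it drops through the air, untouched by the fingers, more than 5 cm above the bench (height (world z) of brake_pad_center above 0.05 m and contact force between the fingers and brake_pad below 0.05 N and linear speed of brake_pad above 0.3 m/s).
It also fails if it takes over 104 s, if anything falls off the work surface, if the arm or the gripper's body presses on something with over 40 N, if the wrist force passes 120 N, or if a joint passes its speed limit or range.

### The arm

A 6-joint arm with a two-finger parallel gripper is mounted at the origin on the work surface. World frame = base frame: x ahead of the robot, y to its left, z up, the work surface at z = 0. Lengths are in m, angles in rad, forces in N, time in s.
With the tool pointing down it reaches from about 0.25 to 0.725 m from the base axis. Payload 4 kg.
Tool frame: the origin (TCP) lies at the very end of the fingers, on their centre line; the grasp point (between the pads) lies 19 mm behind it; y points along the fingers, z is the direction in which the jaws open and shut, and the axes are right-handed (so a half turn about y gives the same grasp; the last joint's range is limited). The gripper opens to 85 mm and grips with 20 to 120 N. Pads are 22 mm wide; open, the fingers measure 114 mm over their backs; the gripper's body (76 mm by 85 mm) begins 54 mm behind the grasp point. The pads swing forward as they close: fully open they stand 13 mm farther back than shut.
Start: joints at [-1.246, 0.241, 0.005, 1.335, 0, 1.571], TCP at [0.16, -0.474, 0.231] pointing down, gripper open.
Joint ranges: [-2.72, 2.72], [-1.05, 1.87], [-1.09, 1.28], [-1.99, 2.15], [-1.42, 1.44], [-3.14, 3.14]. Speed limits (rad/s): [2.79, 2.79, 3.14, 3.14, 3.14, 3.14].

### API

Orientations are given as a unit quaternion [x, y, z, w].
In Python, from workcell import * gives the robot as it stands. The module is installed in compiled form; this text tells all that it offers.
- The arm moves only by the tool move_arm, never from a script. Its argument "series" is a list of rows, each an object with "fingers": the gripper's target within -1 to 1 (fully open at 1, half-way at 0, shut at -1); "linear": the shift along the world's x, y, z in m, a list of three; "spin": the turn about the world's z in rad. A call has 1 to 8 rows; each row shifts and turns the commanded pose from where the row before left it; what a row does not reach is not made up. A row lasts 1/8 s, in which the tool goes at most 62.5 mm and 10.7 degrees, less where a joint would pass 70% of its speed; a pose out of reach is approached as far as the arm can. A call is refused whole if a number of a shift passes 0.0625 or a number of a turn 0.188, either way. A call with a gripper value outside its range is refused whole. The fingers move at their own pace and stop on an object; "force" is the grip in N (left out, the last holds). Time passes only in rows, so rows that do not move let the fingers close. It gives the time, the measured TCP pose, the force and the opening at its end, in the units of the state.
- state(): the state, without advancing time (a new reading comes with each control period).
- grab_frame(name): name is "scene" or "top" or "wrist"; returns a dict with "img" (384x512x3 uint8, red, green, blue), "z_map" (384x512 float32, m along the optical axis (not along the pixel's ray), 0 where there is no reading), "mtx" (3x3 intrinsics, pixels), "distortion" ([k1, k2, p1, p2, k3] as OpenCV has them; the pictures are not rectified), "extrinsics" (4x4, takes a point from camera to world coordinates); the wrist camera has in their place "mount" (4x4, takes a point from camera to tool coordinates, whose origin is the TCP and whose axes are the tool frame's). Camera axes: x right, y down, z forward; pixel columns grow to the right and rows downward; lengths in m; the calibration is good to about 2 mm. A picture is of the moment at which its call begins: read the wrist's pose just before it.
- finish_job(): hands the job in, once; it reports no verdict.
Trained networks look in a picture, given as the dict that the camera call returned (one of the last four; its "shot" number tells which), for a name from the list of things; names that differ only in an ending like _2 or _b are one class to them, and where a whole thing is asked for, a point or a joint stands for the part that bears it (a point fixed in the world has none). Each returns a list of dicts, best first, with "confidence" (0 to 1); they miss things now and then, are a little off and sometimes report something else, mostly with a low value. They report only what shows in the picture. A call takes as long as a camera call. They do not tell look-alikes from the thing itself.
- cut_out(picture, name): "region" (384x512 bool, what is visible of it) and "xy" ([column, row] in pixels, amid what is visible of it).
- spot_point(picture, name): "xy" ([column, row] in pixels: a listed point, or the origin of a listed thing).
The state is a dict: "t": time; "joint_pos": joint angles; "qvel": joint speeds; "joint_torque": joint torques, N m; "position": TCP position; "eef_rot": TCP orientation; "ft_force": force on the tool from outside, world axes, zero at the start; "moment": the same for the moment, N m; "finger_gap": opening from 0.0 (shut) to 1.0 (fully open).
Only numpy, scipy, OpenCV 4.12 (cv2) and the standard library are available. Lean on these libraries where they do the work, as an engineer would, in place of code of your own. Each camera call takes 0.05 s, during which the arm holds its last target.

## Working session

There is one attempt and no reset: what is moved stays moved. The work goes in short steps, Python scripts to look and compute and a tool call to move; the robot and the scene stay as the last step left them, time stands still between calls to the robot, and variables do not carry over. Pictures are saved under pics/ and viewed, and the job is handed in when it is done.

Besides the shell and the picture viewer there is one more tool, called after "Call:" by a JSON object that holds its "api" and its "payload", one argument or row to a line. move_arm: Moves the arm, as the interface text tells. Its arguments: {"type":"object","properties":{"series":{"type":"array"},"force":{"type":"number"}},"required":["series"]}

```bash
mkdir -p pics; cat > h.py <<'E'
from workcell import *
import numpy as np, cv2
def save(img,name,scale=1.5):
    im=cv2.cvtColor(img,cv2.COLOR_RGB2BGR)
    if scale!=1: im=cv2.resize(im,None,fx=scale,fy=scale,interpolation=cv2.INTER_CUBIC)
    cv2.imwrite('pics/'+name,im)
def w(f,uv,z):
    E=np.array(f['extrinsics']); p=cv2.undistortPoints(np.array([[uv]],float),np.array(f['mtx']),np.array(f['distortion']))[0,0]
    d=E[:3,:3]@np.array([p[0],p[1],1]); o=E[:3,3]
    return o+d*(z-o[2])/d[2]
E
python3 - <<'E'
from h import *
s=state(); print(s)
for n in ['top','scene','wrist']:
    f=grab_frame(n); save(f['img'],n+'0.png'); print(n,f['mtx'],f['distortion'],f.get('extrinsics',f.get('mount')))
E
```

```text
{'t': 0.0, 'joint_pos': array([-1.24601364e+00,  2.41433154e-01,  3.71379525e-03,  1.33522565e+00,
        3.03737160e-06,  1.57079010e+00]), 'qvel': array([-4.02669916e-04, -1.03150454e-03,  1.74174292e-04,  3.46925942e-05,
       -8.10130750e-04, -2.25465037e-03]), 'joint_torque': array([-9.37848636e-04, -3.72319436e+01,  2.52407527e+01,  1.68073748e-02,
       -1.21535618e-04,  2.76103620e-06]), 'position': array([ 0.15934547, -0.47324549,  0.23039893]), 'eef_rot': array([-0.11444787,  0.69855281, -0.6970531 ,  0.11420435]), 'ft_force': array([-1.26827719, -0.39996555,  0.04571089]), 'moment': array([ 0.02563639, -0.030743  ,  0.0239885 ]), 'finger_gap': 0.9990730737314989}
top [[477.28724308   0.         251.20152344]
 [  0.         477.28724308 194.42908259]
 [  0.           0.           1.        ]] [0.01070646 0.         0.         0.         0.        ] [[ 0.0019606  -0.99053823  0.13722305  0.2716881 ]
 [-0.99970268 -0.0052766  -0.02380548  0.00798761]
 [ 0.02430431 -0.13713558 -0.99025408  1.57342973]
 [ 0.          0.          0.          1.        ]]
scene [[350.28289557   0.         258.79134783]
 [  0.         350.28289557 194.86207892]
 [  0.           0.           1.        ]] [-0.05876892  0.          0.          0.          0.        ] [[ 0.42100711  0.5487916  -0.7222055   1.09617729]
 [ 0.90684967 -0.23762459  0.34807791 -0.31270938]
 [ 0.01940844 -0.8014751  -0.59771313  0.54307058]
 [ 0.          0.          0.          1.        ]]
wrist [[335.94780223   0.         258.51290358]
 [  0.         335.94780223 187.97419667]
 [  0.           0.           1.        ]] [-0.02618192  0.          0.          0.          0.        ] [[-3.31530495e-04  9.64329542e-01  2.64704408e-01 -6.66074920e-02]
 [ 9.61226398e-04 -2.64703993e-01  9.64329234e-01 -1.41533443e-01]
 [ 9.99999483e-01  5.74145414e-04 -8.39181567e-04  2.49608083e-04]
 [ 0.00000000e+00  0.00000000e+00  0.00000000e+00  1.00000000e+00]]
```

View pics/top0.png

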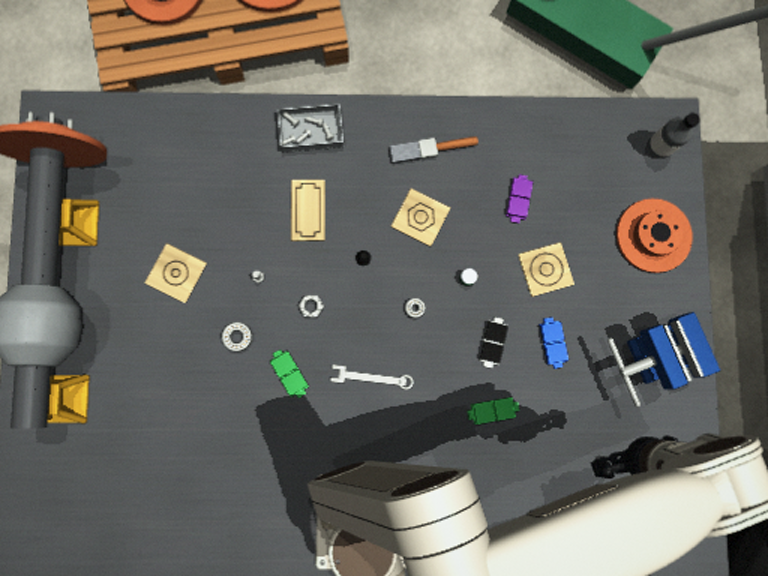

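View pics/scene0.png

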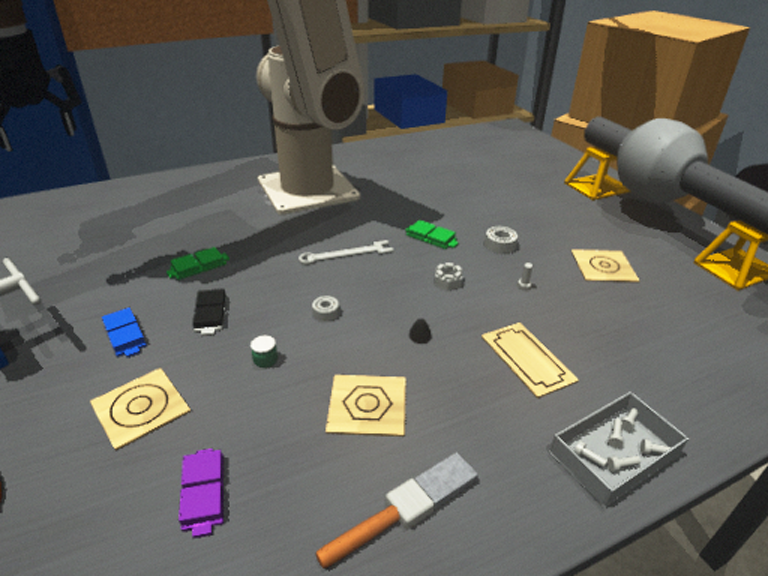

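The top view shows the black pad at (493,342), the large bearing at (237,337), the small bearing at (415,308) and the nut at (311,306), all in enlarged pixels. The boards are at (547,269) large, (176,273) small, (420,217) nut and (308,210) pad. The pad-shaped things are black (493,342), blue (554,343), green (290,373), dark green (494,411) and purple (519,199). Only the black one has dark lining on steel and isn't an excluded colour.

```bash
python3 - <<'E'
from h import *
hz=dict(large_bearing_center=.013,small_bearing_center=.010,axle_nut_center=.013,brake_pad_center=.009,board_large=0.0,board_small=0.,board_nut=0.,board_pad=0.)
for cam in ['top','scene']:
    f=grab_frame(cam)
    for n,z in hz.items():
        for r in spot_point(f,n)[:2]:
            print(cam,n,round(r['confidence'],2),np.round(r['xy'],1),np.round(w(f,r['xy'],z),4))
    if cam=='top':
        # ortho at z=0.0,  x up, y left: 1mm/px ; region x .25-.75? 
        f0=f
def ortho(f,z,x0,x1,y0,y1,res):
    X,Y=np.meshgrid(np.arange(x1,x0,-res),np.arange(y1,y0,-res),indexing='ij')
    P=np.stack([X,Y,np.full_like(X,z)],-1).reshape(-1,3)
    Ei=np.linalg.inv(np.array(f['extrinsics']))
    uv,_=cv2.projectPoints(P,cv2.Rodrigues(Ei[:3,:3])[0],Ei[:3,3],np.array(f['mtx']),np.array(f['distortion']))
    uv=uv.reshape(X.shape+(2,)).astype(np.float32)
    return cv2.remap(f['img'],uv[...,0],uv[...,1],cv2.INTER_CUBIC)
E
cat >> h.py <<'E'
def ortho(f,z,x0,x1,y0,y1,res):
    X,Y=np.meshgrid(np.arange(x1,x0,-res),np.arange(y1,y0,-res),indexing='ij')
    P=np.stack([X,Y,np.full_like(X,z)],-1).reshape(-1,3)
    Ei=np.linalg.inv(np.array(f['extrinsics']))
    uv,_=cv2.projectPoints(P,cv2.Rodrigues(Ei[:3,:3])[0],Ei[:3,3],np.array(f['mtx']),np.array(f['distortion']))
    uv=uv.reshape(X.shape+(2,)).astype(np.float32)
    return cv2.remap(f['img'],uv[...,0],uv[...,1],cv2.INTER_CUBIC)
E
python3 - <<'E'
from h import *
f=grab_frame('top')
save(ortho(f,0.01,.2,.75,-.4,.4,.001),'ortho.png',1)
c=f['img'][205:255,300:360]; save(c,'padcrop.png',8)
E
```

```text
top large_bearing_center 0.78 [157.2 224.4] [0.3878 0.2764 0.013 ]
top small_bearing_center 0.51 [276.5 206. ] [ 0.4502 -0.1132  0.01  ]
top axle_nut_center 0.43 [209.6 201.8] [0.4627 0.1072 0.013 ]
top axle_nut_center 0.25 [117.6 182.1] [0.5265 0.41   0.013 ]
top brake_pad_center 0.94 [328.4 271.9] [ 0.2358 -0.2809  0.009 ]
top brake_pad_center 0.91 [366.4 229. ] [ 0.3755 -0.4094  0.009 ]
top board_large 0.63 [365.3 179.3] [ 0.5431 -0.4134  0.    ]
top board_small 0.6 [115.2 182.4] [0.5276 0.4212 0.    ]
top board_nut 0.66 [281.2 146.5] [ 0.6538 -0.131   0.    ]
top board_pad 0.65 [206.8 138.6] [0.6792 0.1204 0.    ]
scene large_bearing_center 0.66 [331.2 162.5] [0.3963 0.2569 0.013 ]
scene small_bearing_center 0.5 [219.5 205.7] [ 0.4541 -0.1088  0.01  ]
scene axle_nut_center 0.6 [294.6 184.3] [0.451  0.1028 0.013 ]
scene brake_pad_center 0.98 [130.5 174.6] [ 0.2257 -0.2868  0.009 ]
scene brake_pad_center 0.93 [129.8 321.8] [ 0.6941 -0.3595  0.009 ]
scene board_large 0.72 [ 92.  272.1] [ 0.5419 -0.4124  0.    ]
scene board_large 0.3 [295.9 184.5] [0.4374 0.1158 0.    ]
scene board_small 0.6 [399.8 176.5] [0.5207 0.4109 0.    ]
scene board_nut 0.58 [246.4 266.9] [ 0.6524 -0.1229  0.    ]
scene board_pad 0.61 [350.6 240.2] [0.6754 0.1206 0.    ]
```

View ortho.

View pics/ortho.png

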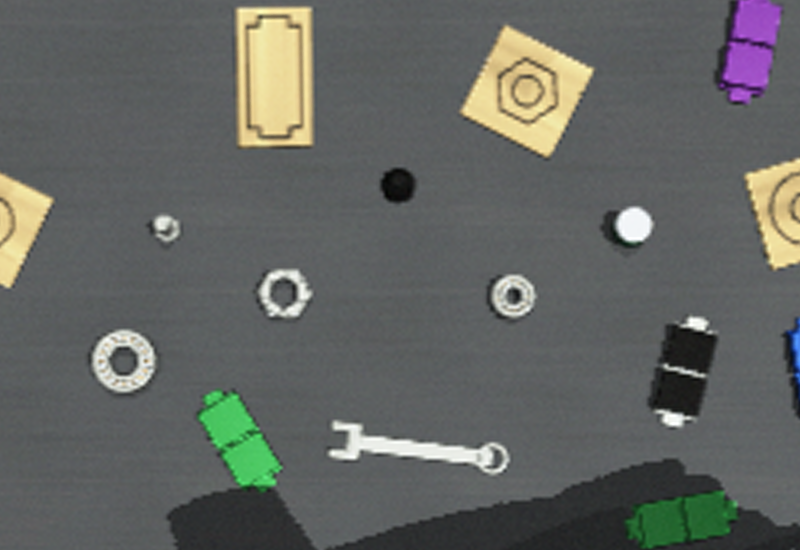

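View pics/padcrop.png

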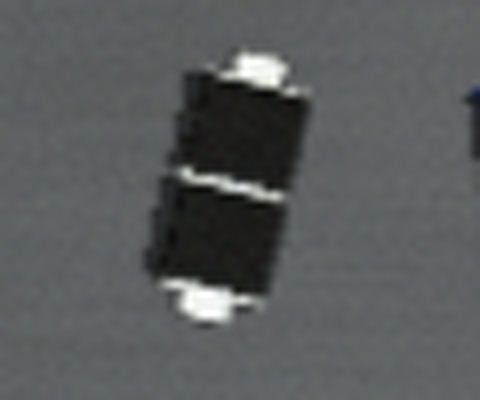

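```bash
python3 - <<'E'
from h import *
f=grab_frame('top')
def fit(name,mask,z,c,half=.06,res=.0005):
    o=ortho(f,z,c[0]-half,c[0]+half,c[1]-half,c[1]+half,res)
    hsv=cv2.cvtColor(o,cv2.COLOR_RGB2HSV); m=mask(hsv.astype(int)).astype(np.uint8)
    m=cv2.morphologyEx(m,cv2.MORPH_CLOSE,np.ones((15,15)))
    cs,_=cv2.findContours(m,cv2.RETR_EXTERNAL,cv2.CHAIN_APPROX_NONE)
    k=max(cs,key=cv2.contourArea); (cx,cy),(a,b),th=cv2.minAreaRect(k)
    (ex,ey),R=cv2.minEnclosingCircle(k)
    M=cv2.moments(k)
    P=cv2.boxPoints(((cx,cy),(a,b),th)); e1=P[1]-P[0]; e2=P[2]-P[1]; e=e1 if np.linalg.norm(e1)>np.linalg.norm(e2) else e2
    ang=np.arctan2(-e[0],-e[1]) # world: x=-row,y=-col
    tw=lambda u,v:(round(c[0]+half-v*res,4),round(c[1]+half-u*res,4))
    print(name,'rect',tw(cx,cy),'size mm',round(a*res*1e3,1),round(b*res*1e3,1),'ang(deg)',round(np.degrees(ang),1),'mom',tw(M['m10']/M['m00'],M['m01']/M['m00']),'circR',round(R*res*1e3,1))
    save(o,'fit_'+name+'.png',1.5)
    return o,m
wood=lambda h:(h[...,1]>60)&(h[...,2]>100)&(h[...,0]<35)
steel=lambda h:(h[...,2]>150)&(h[...,1]<70)
pad=lambda h:((h[...,2]>150)|(h[...,2]<50))
for n,c in dict(large=(.543,-.413),small=(.5276,.421),nut=(.654,-.131),pad=(.679,.12)).items(): fit('board_'+n,wood,.005,c,.085)
fit('large',steel,.026,(.388,.276)); fit('small',steel,.02,(.45,-.113))
fit('nut',steel,.020,(.4627,.107)); fit('padp',pad,.018,(.3785,-.285),.068)
fit('padears',steel,.006,(.3785,-.285),.068)
E
```

```text
board_large rect (0.5428, -0.4064) size mm 102.0 103.5 ang(deg) -73.8 mom (0.543, -0.4065) circR 70.0
board_small rect (0.5294, 0.4148) size mm 103.2 102.0 ang(deg) -116.1 mom (0.5295, 0.4149) circR 70.5
board_nut rect (0.6598, -0.1267) size mm 103.3 102.2 ang(deg) -116.6 mom (0.6598, -0.1266) circR 70.6
board_pad rect (0.6742, 0.1264) size mm 141.7 77.3 ang(deg) -179.3 mom (0.6744, 0.1265) circR 78.4
large rect (0.3881, 0.2739) size mm 60.8 60.5 ang(deg) -135.0 mom (0.3883, 0.2738) circR 31.0
small rect (0.4535, -0.113) size mm 41.0 42.0 ang(deg) -90.0 mom (0.4535, -0.1127) circR 21.3
nut rect (0.4565, 0.1143) size mm 51.5 46.5 ang(deg) -90.0 mom (0.4562, 0.1149) circR 26.6
padp rect (0.3789, -0.2803) size mm 51.3 112.7 ang(deg) -14.0 mom (0.3787, -0.2809) circR 56.4
padears rect (0.331, -0.2734) size mm 36.8 14.4 ang(deg) -102.5 mom (0.332, -0.2732) circR 18.4
```

```bash
cd pics; python3 -c "
import cv2,numpy as np
L=[cv2.resize(cv2.imread('fit_%s.png'%n),(390,300) if 0 else (380,290)) for n in ['board_nut','nut','padp','board_pad']]
cv2.imwrite('m.png',np.vstack([np.hstack(L[:2]),np.hstack(L[2:])]))"
```

```text
(no output)
```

View pics/m.png

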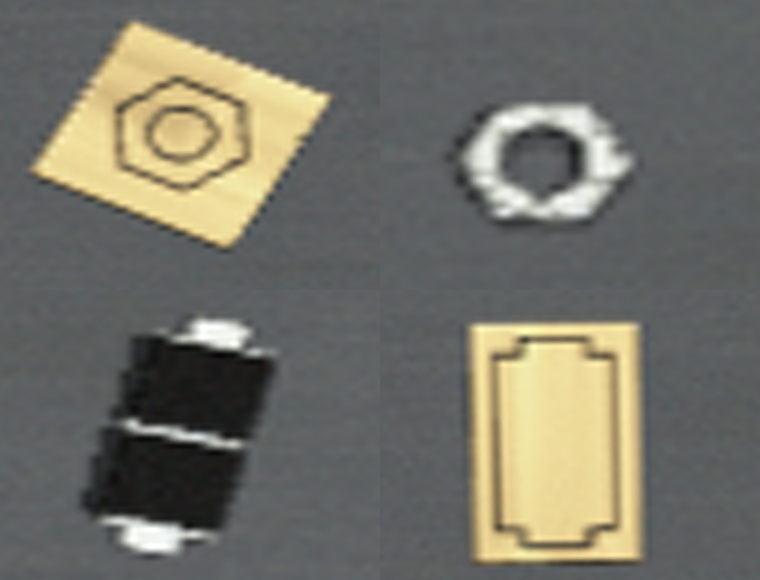

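```bash
python3 - <<'E'
from h import *
f=grab_frame('top')
Ei=np.linalg.inv(np.array(f['extrinsics']))
def proj(p): return cv2.projectPoints(np.array([p],float),cv2.Rodrigues(Ei[:3,:3])[0],Ei[:3,3],np.array(f['mtx']),np.array(f['distortion']))[0].ravel()
for p in [(.5428,-.4064,.005),(.4565,.1143,.02),(.6598,-.1267,.005),(.3881,.2739,.026),(.6742,.1264,.005),(.5294,.4148,.005)]:
    uv=proj(p); print(uv,w(f,uv,p[2]))
    cv2.circle(f['img'],tuple(int(round(x)) for x in uv),0,(255,0,0),-1)
save(f['img'][80:260,80:420],'chk.png',2.3)
E
```

```text
[363.61881955 179.12700668] [ 0.5428 -0.4064  0.005 ]
[207.27151794 203.42042435] [0.4565 0.1143 0.02  ]
[280.0545208  144.41502895] [ 0.6598 -0.1267  0.005 ]
[157.30603028 224.00046936] [0.3881 0.2739 0.026 ]
[204.90286574 139.64629376] [0.6742 0.1264 0.005 ]
[116.77046935 181.6207634 ] [0.5294 0.4148 0.005 ]
```

View pics/chk.png

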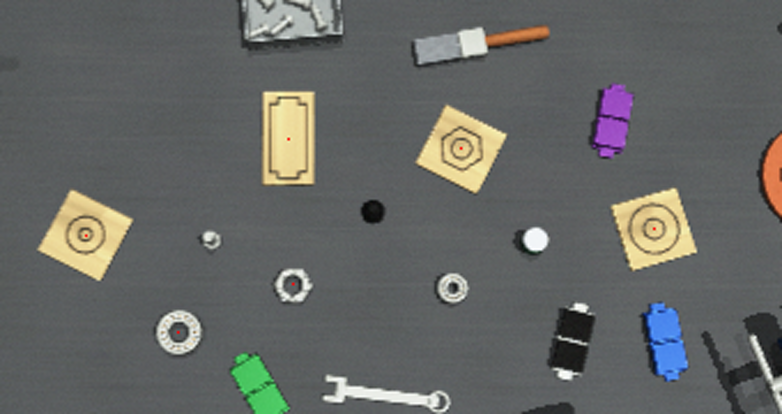

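```bash
python3 - <<'E'
from h import *
from scipy.spatial.transform import Rotation as R
s=state(); M=R.from_quat(s['eef_rot']).as_matrix(); print(np.round(M,3),'jaw yaw',np.degrees(np.arctan2(M[1,2],M[0,2])))
f=grab_frame('top')
# hex angle fits by 6-fold (radius) harmonic
def hexfit(c,z,kind):
    half=.045;res=.00025
    o=ortho(f,z,c[0]-half,c[0]+half,c[1]-half,c[1]+half,res); h=cv2.cvtColor(o,cv2.COLOR_RGB2HSV).astype(int)
    best=[]
    g=h[...,2].astype(np.float32)
    def samp(x,y): 
        return cv2.remap(g,((c[1]+half-y)/res).astype(np.float32),((c[0]+half-x)/res).astype(np.float32),cv2.INTER_LINEAR)
    ap=.028 if kind=='line' else .023
    t=np.linspace(-.9,.9,40)*ap/np.sqrt(3)
    for dx in np.arange(-.004,.0041,.001):
     for dy in np.arange(-.004,.0041,.001):
      for a in range(0,60,2):
        X=[];Y=[];I=[];O=[]
        for k in range(6):
            b=np.radians(a+60*k)
            for lst,d in ((I,-.003),(O,.003),(X,0)):
                lst.append(samp(c[0]+dx+(ap+d)*np.cos(b)-t*np.sin(b),c[1]+dy+(ap+d)*np.sin(b)+t*np.cos(b)).mean())
        sc=(np.mean(I)+np.mean(O)-2*np.mean(X)) if kind=='line' else np.mean(I)-np.mean(O)
        best.append((sc,a,dx,dy))
    best.sort(reverse=True); print(kind,[(round(float(b[0]),1),b[1],round(b[2],3),round(b[3],3)) for b in best[:5]])
hexfit((.6598,-.1267),.005,'line'); hexfit((.4565,.1143),.02,'edge')
# pad ears
c=(.3787,-.2805);half=.068;res=.0005
o=ortho(f,.006,c[0]-half,c[0]+half,c[1]-half,c[1]+half,res); h=cv2.cvtColor(o,cv2.COLOR_RGB2HSV)
m=((h[...,2]>150)&(h[...,1]<70)).astype(np.uint8); n,l,st,ce=cv2.connectedComponentsWithStats(m)
for i in range(1,n): 
  if st[i,4]>100: print(st[i],c[0]+half-ce[i][1]*res,c[1]+half-ce[i][0]*res)
save(o,'ears.png',2)
E
```

```text
[[-0.948  0.     0.319]
 [-0.319  0.    -0.948]
 [-0.    -1.    -0.   ]] jaw yaw -71.39133195511873
line [(132.1, 34, np.float64(0.001), np.float64(0.0)), (131.5, 34, np.float64(0.001), np.float64(-0.001)), (130.4, 32, np.float64(0.001), np.float64(-0.001)), (130.3, 32, np.float64(0.001), np.float64(0.0)), (128.9, 36, np.float64(0.001), np.float64(0.0))]
edge [(134.6, 58, np.float64(0.0), np.float64(0.001)), (134.2, 0, np.float64(0.0), np.float64(0.001)), (133.8, 56, np.float64(0.0), np.float64(0.001)), (133.7, 58, np.float64(-0.001), np.float64(0.001)), (133.6, 0, np.float64(-0.001), np.float64(0.001))]
[ 139   25   54   29 1007] 0.4273509433962264 -0.29675620655412116
[104 121  82  26 547] 0.3795345521023766 -0.2843574040219379
[  88  212   73   35 1308] 0.332088379204893 -0.27326949541284407
```

View pics/ears.png

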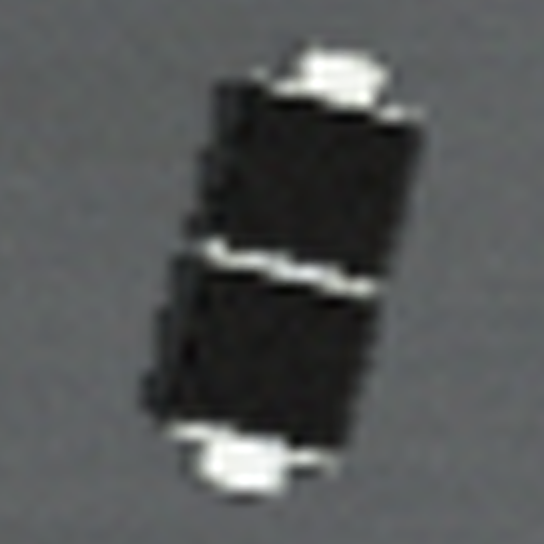

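Call:
{"api": "move_arm", "payload": {
  "series": [
    {"fingers": 1,"linear": [0.037,0.031,-0.01],"spin": -0.1},
    {"fingers": 1,"linear": [0.037,0.031,-0.02],"spin": -0.1},
    {"fingers": 1,"linear": [0.037,0.031,-0.02],"spin": -0.1},
    {"fingers": 1,"linear": [0.037,0.032,-0.02],"spin": -0.1},
    {"fingers": 1,"linear": [0.037,0.032,-0.02],"spin": -0.1},
    {"fingers": 1,"linear": [0.035,0.032,-0.02],"spin": -0.067},
    {"fingers": 1,"linear": [0,0,0],"spin": 0}
  ],
  "force": 50
}}

```text
t: 2.12
position: [0.3805, -0.2821, 0.1198]
eef_rot: [0.083, 0.703, -0.701, -0.084]
ft_force: [-0.1, -0.0, -0.6]
finger_gap: 1.001
```

```bash
cat >> h.py <<'E'
from scipy.spatial.transform import Rotation as R
def yaw(s):
    M=R.from_quat(s['eef_rot']).as_matrix(); return np.degrees(np.arctan2(M[1,2],M[0,2]))
def wrist(name,x=None):
    s=state(); f=grab_frame('wrist'); T=np.eye(4); T[:3,:3]=R.from_quat(s['eef_rot']).as_matrix(); T[:3,3]=s['position']
    f['extrinsics']=T@np.array(f['mount']); save(f['img'],name,1.5)
    print(np.round(s['position'],4),'yaw',round(yaw(s),1),'q',np.round(s['joint_pos'],2),'gap',s['finger_gap'],'t',s['t']); return f
E
python3 - <<'E'
from h import *
f=wrist('w1.png')
E
```

```text
[ 0.3805 -0.2821  0.1198] yaw -103.6 q [-0.64  0.27 -0.26  1.04  0.    2.74] gap 1.0014788429372727 t 2.125
```

View pics/w1.png

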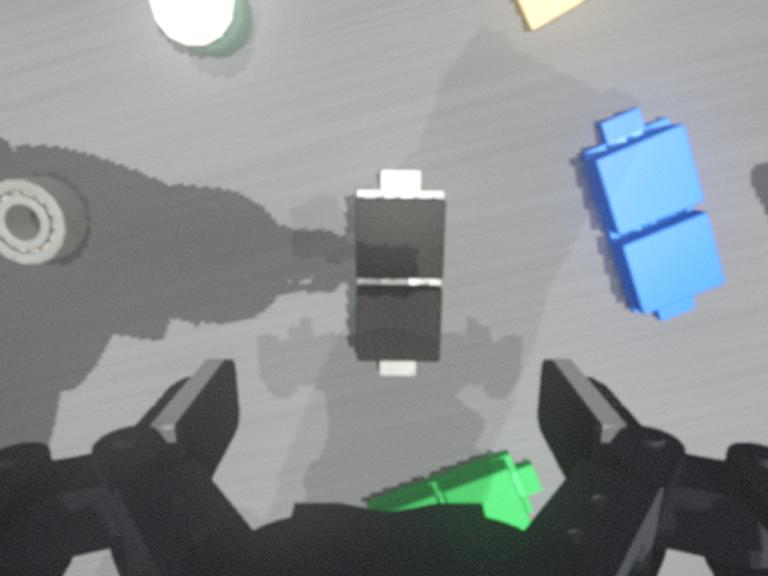

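```bash
python3 - <<'E'
from h import *
f=wrist('w1.png')
for uv in [(400,182),(398,369),(398,282)]: print(w(f,(uv[0]/1.5,uv[1]/1.5),.006))
E
```

```text
[ 0.3799 -0.2836  0.1206] yaw -103.7 q [-0.64  0.27 -0.26  1.04 -0.    2.74] gap 0.9972159206922059 t 2.175
[ 0.42507698 -0.30100244  0.006     ]
[ 0.32612541 -0.27652666  0.006     ]
[ 0.37480393 -0.28805654  0.006     ]
```

Call:
{"api": "move_arm", "payload": {
  "series": [
    {"fingers": 1,"linear": [0,0,0],"spin": 0.187},
    {"fingers": 1,"linear": [0,0,0],"spin": 0.187},
    {"fingers": 1,"linear": [0,0,0],"spin": 0.187},
    {"fingers": 1,"linear": [0,0,0],"spin": 0.187},
    {"fingers": 1,"linear": [0,0,0],"spin": 0.187},
    {"fingers": 1,"linear": [0,0,0],"spin": 0.187},
    {"fingers": 1,"linear": [0,0,0],"spin": 0.187},
    {"fingers": 1,"linear": [0,0,0],"spin": 0.187}
  ]
}}

```text
t: 3.22
position: [0.3789, -0.2866, 0.1223]
eef_rot: [0.416, -0.571, 0.573, -0.416]
ft_force: [-1.0, -0.6, -0.1]
finger_gap: 0.999
```

Call:
{"api": "move_arm", "payload": {
  "series": [
    {"fingers": 1,"linear": [0,0,0],"spin": 0.187},
    {"fingers": 1,"linear": [0,0,0],"spin": 0.187},
    {"fingers": 1,"linear": [0,0,0],"spin": 0.187},
    {"fingers": 1,"linear": [0,0,0],"spin": 0.187},
    {"fingers": 1,"linear": [0,0,0],"spin": 0.187},
    {"fingers": 1,"linear": [0,0,0],"spin": 0.187},
    {"fingers": 1,"linear": [0,0,0],"spin": 0.187},
    {"fingers": 1,"linear": [0,0,0],"spin": 0.187}
  ]
}}

```text
t: 4.22
position: [0.3789, -0.2866, 0.1223]
eef_rot: [0.694, -0.136, 0.137, -0.693]
ft_force: [0.3, 0.9, -0.3]
finger_gap: 1.002
```

Call:
{"api": "move_arm", "payload": {
  "series": [
    {"fingers": 1,"linear": [0,0,0],"spin": 0.15},
    {"fingers": 1,"linear": [0,0,0],"spin": 0}
  ]
}}

```text
t: 4.47
position: [0.379, -0.2863, 0.1221]
eef_rot: [0.702, -0.086, 0.087, -0.701]
ft_force: [-1.0, 0.7, 0.2]
finger_gap: 0.998
```

```bash
python3 - <<'E'
from h import *
f=wrist('w2.png')
for i in range(4): print(np.round(state()['position'],4)); grab_frame('wrist')
E
```

```text
[ 0.379  -0.2863  0.1221] yaw 75.9 q [-0.65  0.27 -0.25  1.04 -0.   -0.4 ] gap 0.9978675362407824 t 4.475
[ 0.3791 -0.2861  0.122 ]
[ 0.3792 -0.2858  0.1219]
[ 0.3793 -0.2856  0.1217]
[ 0.3793 -0.2854  0.1216]
```

View pics/w2.png

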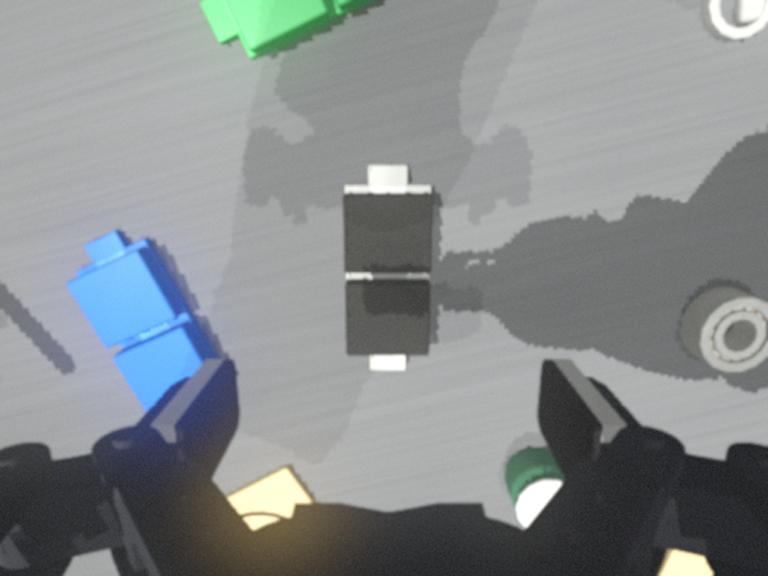

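```bash
python3 - <<'E'
from h import *
f=wrist('w2.png')
for uv in [(388,178),(388,364),(388,276)]: print(w(f,(uv[0]/1.5,uv[1]/1.5),.006))
E
```

```text
[ 0.3794 -0.2852  0.1215] yaw 76.0 q [-0.64  0.27 -0.26  1.04 -0.   -0.4 ] gap 0.9977774357575705 t 4.725
[ 0.33016282 -0.27307383  0.006     ]
[ 0.42824177 -0.29739886  0.006     ]
[ 0.37939914 -0.28528528  0.006     ]
```

Call:
{"api": "move_arm", "payload": {
  "series": [
    {"fingers": 1,"linear": [-0.001,0,-0.04],"spin": 0},
    {"fingers": 1,"linear": [0,0,-0.04],"spin": 0},
    {"fingers": 1,"linear": [0,0,-0.03],"spin": 0},
    {"fingers": 1,"linear": [0,0,-0.008],"spin": 0},
    {"fingers": -1,"linear": [0,0,0],"spin": 0},
    {"fingers": -1,"linear": [0,0,0],"spin": 0},
    {"fingers": -1,"linear": [0,0,0],"spin": 0},
    {"fingers": -1,"linear": [0,0,0],"spin": 0}
  ]
}}

```text
t: 5.78
position: [0.3798, -0.286, 0.005]
eef_rot: [0.703, -0.084, 0.086, -0.701]
ft_force: [-1.0, -0.3, 6.7]
finger_gap: 0.499
```

```bash
python3 - <<'E'
from h import *
f=wrist('w3.png'); print(state()['ft_force'])
E
```

```text
[ 0.3798 -0.286   0.005 ] yaw 76.1 q [-0.65  0.42 -0.4   0.75 -0.   -0.4 ] gap 0.498993360701405 t 5.775
[-1.40008587 -0.12353754  7.08948906]
```

View pics/w3.png

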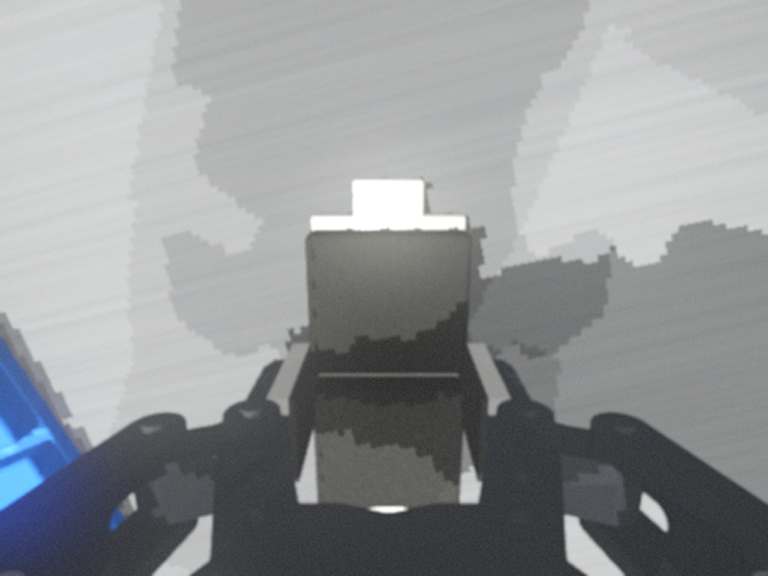

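Call:
{"api": "move_arm", "payload": {
  "series": [
    {"fingers": -1,"linear": [0,0,0.02],"spin": 0},
    {"fingers": -1,"linear": [0,0,0.04],"spin": 0},
    {"fingers": -1,"linear": [0,0,0.05],"spin": 0},
    {"fingers": -1,"linear": [0.025,0.035,0],"spin": 0},
    {"fingers": -1,"linear": [0.025,0.035,0],"spin": 0.05},
    {"fingers": -1,"linear": [0.025,0.035,0],"spin": 0.05},
    {"fingers": -1,"linear": [0.025,0.035,0],"spin": 0.05},
    {"fingers": -1,"linear": [0.025,0.035,0],"spin": 0.05}
  ]
}}

```text
t: 6.82
position: [0.504, -0.1086, 0.1135]
eef_rot: [0.707, -0.014, 0.014, -0.707]
ft_force: [0.8, -0.6, -2.2]
finger_gap: 0.499
```

Call:
{"api": "move_arm", "payload": {
  "series": [
    {"fingers": -1,"linear": [0.025,0.035,0],"spin": 0.055},
    {"fingers": -1,"linear": [0.025,0.035,0],"spin": 0},
    {"fingers": -1,"linear": [0.025,0.035,0],"spin": 0},
    {"fingers": -1,"linear": [0.025,0.035,0],"spin": 0},
    {"fingers": -1,"linear": [0.025,0.035,0],"spin": 0},
    {"fingers": -1,"linear": [0.025,0.035,0],"spin": 0},
    {"fingers": -1,"linear": [0.02,0.026,0],"spin": 0},
    {"fingers": -1,"linear": [0,0,0],"spin": 0}
  ]
}}

```text
t: 7.82
position: [0.6741, 0.1287, 0.1124]
eef_rot: [-0.707, -0.006, 0.006, 0.707]
ft_force: [-1.0, -0.3, -2.4]
finger_gap: 0.498
```

```bash
python3 - <<'E'
from h import *
f=wrist('w4.png'); print(state()['ft_force'])
E
```

```text
[0.6741 0.1287 0.1124] yaw 90.9 q [0.19 0.68 0.38 1.27 0.   0.17] gap 0.4978407919113627 t 7.825
[-0.54379394 -0.49284898 -2.72338713]
```

View pics/w4.png

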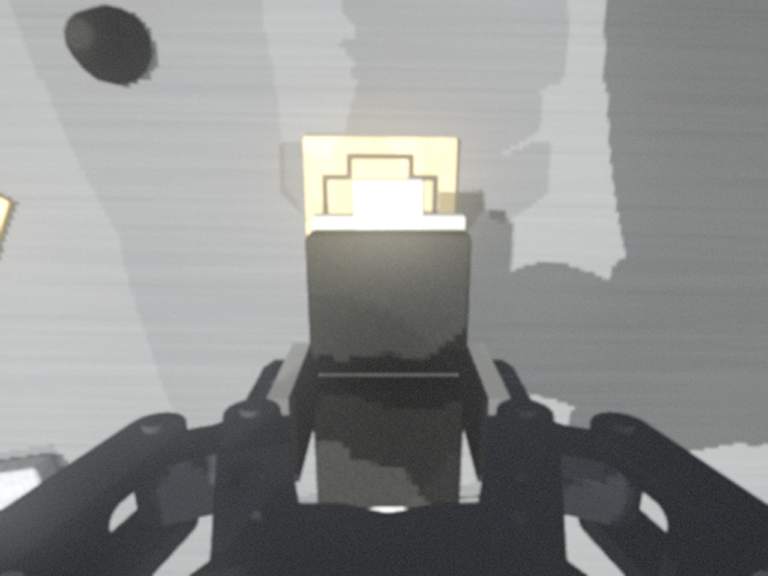

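Call:
{"api": "move_arm", "payload": {
  "series": [
    {"fingers": -1,"linear": [0,0,-0.04],"spin": 0},
    {"fingers": -1,"linear": [0,0,-0.04],"spin": 0},
    {"fingers": -1,"linear": [0,0,-0.015],"spin": 0},
    {"fingers": -1,"linear": [0,0,-0.005],"spin": 0},
    {"fingers": -1,"linear": [0,0,-0.004],"spin": 0},
    {"fingers": -1,"linear": [0,0,0],"spin": 0},
    {"fingers": -1,"linear": [0,0,0],"spin": 0}
  ]
}}

```text
t: 8.75
position: [0.6744, 0.1263, 0.0106]
eef_rot: [-0.707, -0.005, 0.004, 0.707]
ft_force: [-0.2, 0.1, -2.1]
finger_gap: 0.495
```

```bash
python3 - <<'E'
from h import *
f=wrist('w5.png'); print(state()['ft_force'])
E
```

```text
[0.6744 0.1263 0.0106] yaw 90.8 q [ 0.19  0.76  0.25  1.06 -0.    0.17] gap 0.49523764090762035 t 8.75
[-0.03729671  0.21875966 -1.78898581]
```

View pics/w5.png

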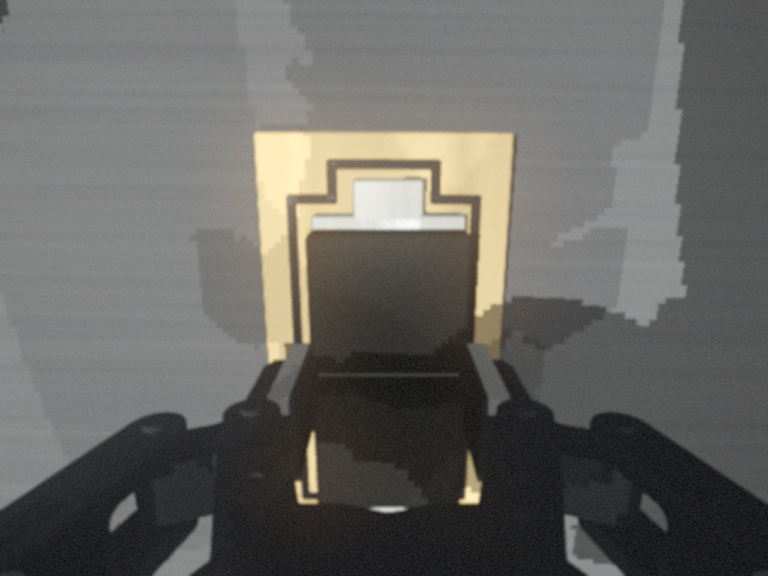

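Call:
{"api": "move_arm", "payload": {
  "series": [
    {"fingers": -1,"linear": [0,0,-0.002],"spin": 0},
    {"fingers": -1,"linear": [0,0,0],"spin": 0},
    {"fingers": 1,"linear": [0,0,0],"spin": 0},
    {"fingers": 1,"linear": [0,0,0],"spin": 0},
    {"fingers": 1,"linear": [0,0,0],"spin": 0},
    {"fingers": 1,"linear": [0,0,0.01],"spin": 0},
    {"fingers": 1,"linear": [0,0,0.04],"spin": 0},
    {"fingers": 1,"linear": [0,0,0.055],"spin": 0}
  ]
}}

```text
t: 9.8
position: [0.6722, 0.1259, 0.1119]
eef_rot: [0.707, 0.003, -0.006, -0.707]
ft_force: [0.9, 0.0, -0.2]
finger_gap: 0.995
```

Call:
{"api": "move_arm", "payload": {
  "series": [
    {"fingers": 1,"linear": [-0.03,-0.035,0],"spin": 0},
    {"fingers": 1,"linear": [-0.035,-0.04,0],"spin": 0},
    {"fingers": 1,"linear": [-0.04,-0.042,0],"spin": 0},
    {"fingers": 1,"linear": [-0.04,-0.042,0],"spin": 0},
    {"fingers": 1,"linear": [-0.04,-0.04,0],"spin": 0},
    {"fingers": 1,"linear": [-0.0355,-0.04,0],"spin": 0},
    {"fingers": 1,"linear": [0,0,0],"spin": 0}
  ]
}}

```text
t: 10.68
position: [0.4507, -0.1149, 0.113]
eef_rot: [0.707, 0.003, -0.003, -0.707]
ft_force: [0.5, 0.5, 0.1]
finger_gap: 1.005
```

```bash
python3 - <<'E'
from h import *
f=wrist('w6.png'); 
g=grab_frame('top'); save(g['img'][60:260,60:420],'t6.png',2)
E
```

```text
[ 0.4507 -0.1149  0.113 ] yaw 90.5 q [-0.25  0.26 -0.29  1.02 -0.   -0.26] gap 1.004787199165375 t 10.675
```

View pics/w6.png

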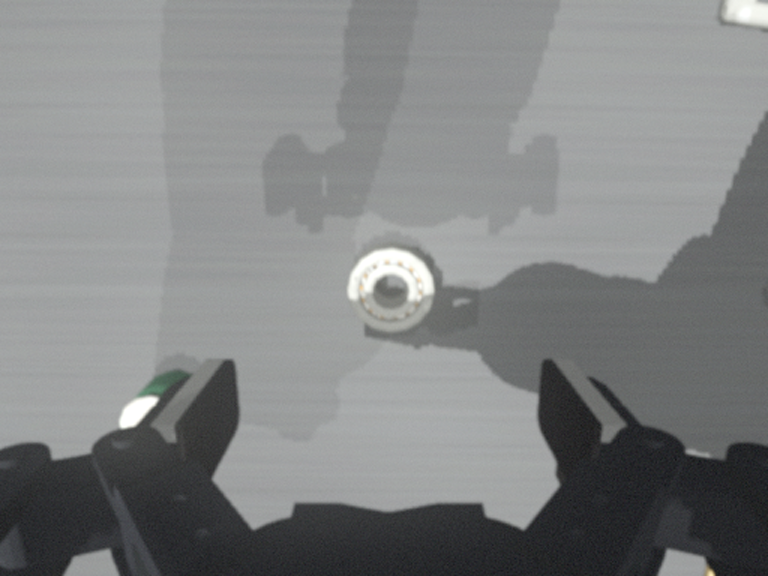

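View pics/t6.png

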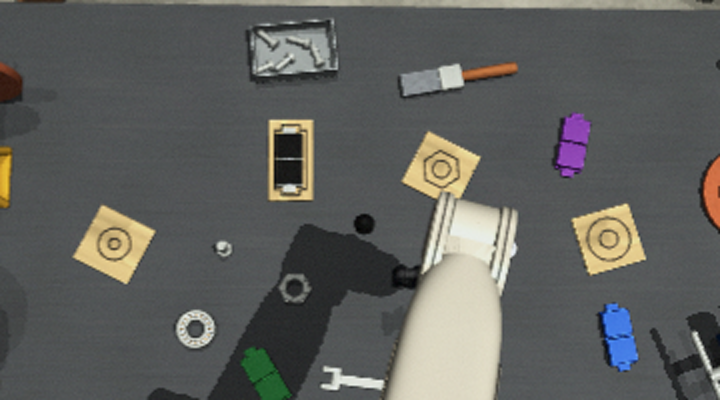

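```bash
python3 - <<'E'
from h import *
f=wrist('w6b.png'); print(w(f,(391/1.5,290/1.5),.02))
E
```

```text
[ 0.4537 -0.1133  0.1132] yaw 90.7 q [-0.25  0.27 -0.29  1.02  0.   -0.26] gap 1.0003032409684864 t 10.775
[ 0.45508211 -0.1118723   0.02      ]
```

Call:
{"api": "move_arm", "payload": {
  "series": [
    {"fingers": 1,"linear": [0.001,0.001,-0.04],"spin": 0},
    {"fingers": 1,"linear": [0,0,-0.04],"spin": 0},
    {"fingers": 1,"linear": [0,0,-0.02],"spin": 0},
    {"fingers": 1,"linear": [0,0,-0.008],"spin": 0},
    {"fingers": -1,"linear": [0,0,0],"spin": 0},
    {"fingers": -1,"linear": [0,0,0],"spin": 0},
    {"fingers": -1,"linear": [0,0,0],"spin": 0},
    {"fingers": -1,"linear": [0,0,0],"spin": 0}
  ]
}}

```text
t: 11.82
position: [0.4554, -0.1123, 0.0057]
eef_rot: [0.707, 0.006, -0.004, -0.707]
ft_force: [0.1, -0.2, 6.3]
finger_gap: 0.472
```

Call:
{"api": "move_arm", "payload": {
  "series": [
    {"fingers": -1,"linear": [0,0,0.02],"spin": 0},
    {"fingers": -1,"linear": [0,0,0.04],"spin": 0},
    {"fingers": -1,"linear": [0,0,0.05],"spin": 0},
    {"fingers": -1,"linear": [0.006,0.04,0],"spin": 0},
    {"fingers": -1,"linear": [0.006,0.045,0],"spin": 0},
    {"fingers": -1,"linear": [0.006,0.045,0],"spin": 0},
    {"fingers": -1,"linear": [0.006,0.045,0],"spin": 0},
    {"fingers": -1,"linear": [0.006,0.045,0],"spin": 0}
  ]
}}

```text
t: 12.82
position: [0.4839, 0.1095, 0.1144]
eef_rot: [-0.707, -0.005, 0.005, 0.707]
ft_force: [1.2, -0.5, -2.2]
finger_gap: 0.471
```

Call:
{"api": "move_arm", "payload": {
  "series": [
    {"fingers": -1,"linear": [0.006,0.045,0],"spin": 0},
    {"fingers": -1,"linear": [0.006,0.045,0],"spin": 0},
    {"fingers": -1,"linear": [0.006,0.045,0],"spin": 0},
    {"fingers": -1,"linear": [0.006,0.045,0],"spin": 0},
    {"fingers": -1,"linear": [0.007,0.045,0],"spin": 0},
    {"fingers": -1,"linear": [0.007,0.045,0],"spin": 0},
    {"fingers": -1,"linear": [0.007,0.037,0],"spin": 0},
    {"fingers": -1,"linear": [0,0,0],"spin": 0}
  ]
}}

```text
t: 13.82
position: [0.5285, 0.4178, 0.1133]
eef_rot: [-0.707, -0.006, 0.006, 0.707]
ft_force: [-0.3, 0.5, -1.6]
finger_gap: 0.475
```

```bash
python3 - <<'E'
from h import *
f=wrist('w7.png')
E
```

```text
[0.5285 0.4178 0.1133] yaw 90.9 q [0.67 0.65 0.33 1.25 0.   0.65] gap 0.47538900843603865 t 13.825
```

View pics/w7.png

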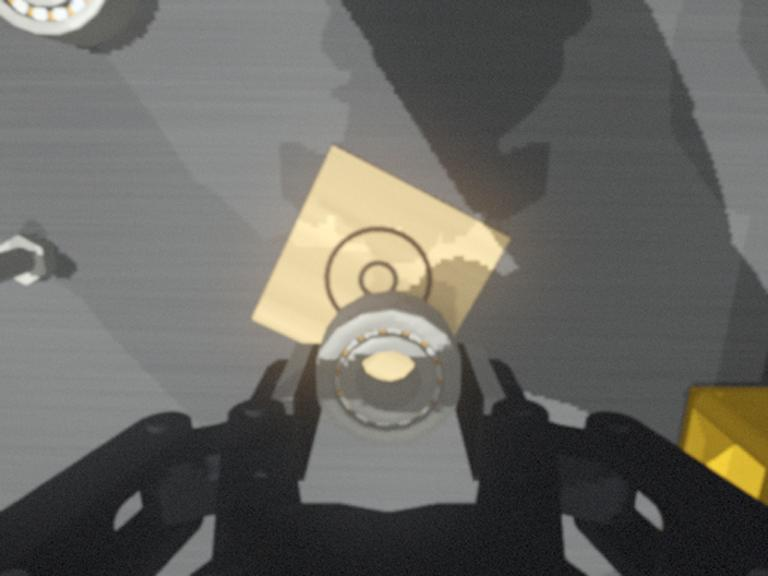

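```bash
python3 - <<'E'
from h import *
f=wrist('w7.png');print(w(f,(378/1.5,280/1.5),.005))
E
```

```text
[0.5284 0.4159 0.1133] yaw 90.9 q [ 0.67  0.65  0.33  1.25 -0.    0.65] gap 0.4732487936435699 t 13.875
[0.52858933 0.41065037 0.005     ]
```

Call:
{"api": "move_arm", "payload": {
  "series": [
    {"fingers": -1,"linear": [0,0,-0.04],"spin": 0},
    {"fingers": -1,"linear": [0,0,-0.04],"spin": 0},
    {"fingers": -1,"linear": [0,0,-0.015],"spin": 0},
    {"fingers": -1,"linear": [0,0,-0.005],"spin": 0},
    {"fingers": -1,"linear": [0,0,0],"spin": 0}
  ]
}}

```text
t: 14.55
position: [0.5299, 0.4153, 0.0156]
eef_rot: [-0.707, -0.005, 0.004, 0.707]
ft_force: [0.8, 0.9, -1.5]
finger_gap: 0.473
```

```bash
python3 - <<'E'
from h import *
f=wrist('w8.png'); print(state()['ft_force'])
E
```

```text
[0.5299 0.4153 0.0156] yaw 90.7 q [ 0.66  0.73  0.21  1.05 -0.    0.65] gap 0.47260600080452525 t 14.55
[ 0.2447246   0.54913599 -1.19773488]
```

View pics/w8.png

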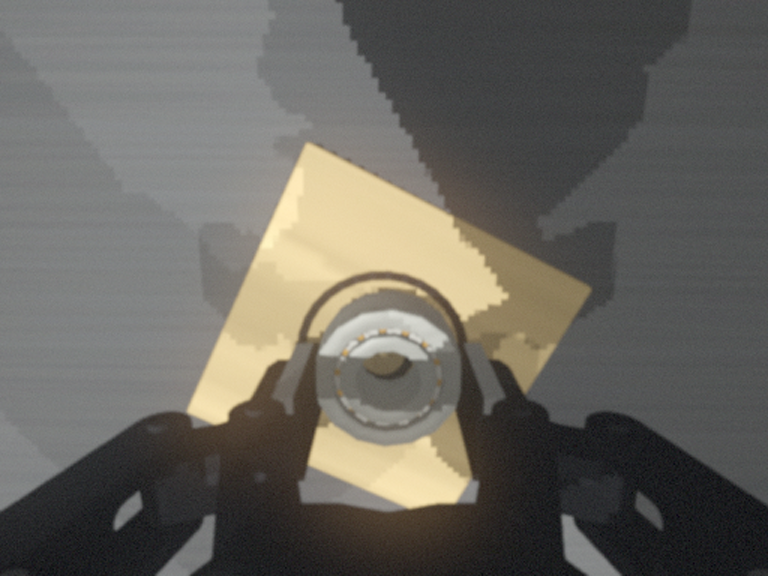

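Call:
{"api": "move_arm", "payload": {
  "series": [
    {"fingers": -1,"linear": [0,-0.002,-0.003],"spin": 0},
    {"fingers": -1,"linear": [0,0,-0.003],"spin": 0},
    {"fingers": -1,"linear": [0,0,0],"spin": 0},
    {"fingers": 1,"linear": [0,0,0],"spin": 0},
    {"fingers": 1,"linear": [0,0,0],"spin": 0},
    {"fingers": 1,"linear": [0,0,0.01],"spin": 0},
    {"fingers": 1,"linear": [0,0,0.04],"spin": 0},
    {"fingers": 1,"linear": [0,0,0.054],"spin": 0}
  ]
}}

```text
t: 15.6
position: [0.528, 0.4124, 0.1119]
eef_rot: [0.708, 0.004, -0.006, -0.706]
ft_force: [2.1, 0.1, -0.1]
finger_gap: 0.998
```

Call:
{"api": "move_arm", "payload": {
  "series": [
    {"fingers": 1,"linear": [-0.025,-0.025,0],"spin": 0},
    {"fingers": 1,"linear": [-0.03,-0.03,0],"spin": 0},
    {"fingers": 1,"linear": [-0.03,-0.03,0],"spin": 0},
    {"fingers": 1,"linear": [-0.03,-0.03,0],"spin": 0},
    {"fingers": 1,"linear": [-0.026,-0.024,0],"spin": 0},
    {"fingers": 1,"linear": [0,0,0],"spin": 0},
    {"fingers": 1,"linear": [0,0,0],"spin": 0}
  ]
}}

```text
t: 16.48
position: [0.3891, 0.2749, 0.1133]
eef_rot: [-0.707, -0.005, 0.004, 0.708]
ft_force: [-0.1, 0.5, 0.7]
finger_gap: 1.0
```

```bash
python3 - <<'E'
from h import *
f=wrist('w9.png'); 
g=grab_frame('top'); save(g['img'][60:260,60:420],'t9.png',2)
E
```

```text
[0.3891 0.2749 0.1133] yaw 90.8 q [ 0.62  0.28 -0.27  1.02  0.    0.6 ] gap 0.9997274170399467 t 16.475
```

View pics/w9.png

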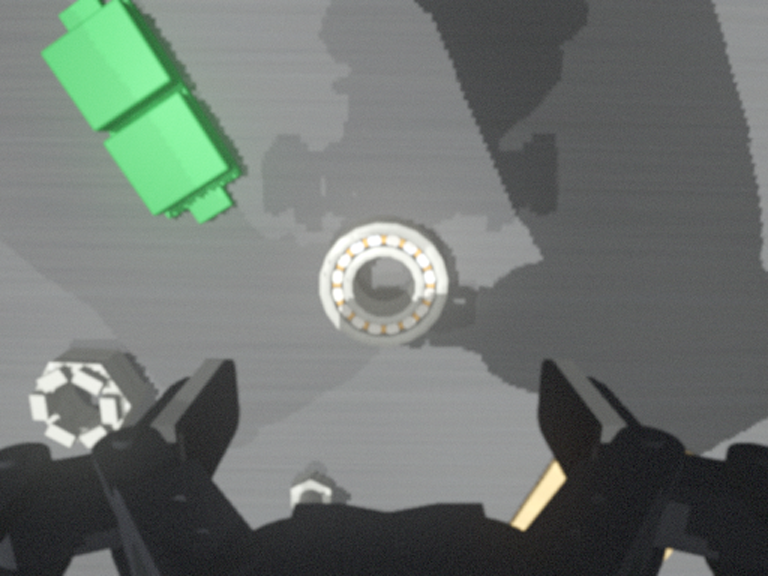

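View pics/t9.png

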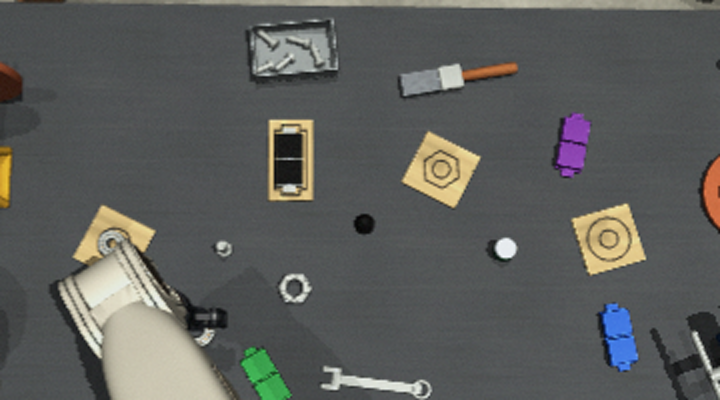

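```bash
python3 - <<'E'
from h import *
f=wrist('w9b.png');print(w(f,(384/1.5,283/1.5),.026))
E
```

```text
[0.3893 0.2751 0.1129] yaw 90.8 q [ 0.62  0.28 -0.26  1.02  0.    0.6 ] gap 0.9976777279701401 t 16.575
[0.3854225  0.27330256 0.026     ]
```

Call:
{"api": "move_arm", "payload": {
  "series": [
    {"fingers": 1,"linear": [-0.001,0,-0.04],"spin": 0},
    {"fingers": 1,"linear": [0,0,-0.04],"spin": 0},
    {"fingers": 1,"linear": [0,0,-0.02],"spin": 0},
    {"fingers": 1,"linear": [0,0,-0.008],"spin": 0},
    {"fingers": -1,"linear": [0,0,0],"spin": 0},
    {"fingers": -1,"linear": [0,0,0],"spin": 0},
    {"fingers": -1,"linear": [0,0,0],"spin": 0}
  ],
  "force": 70
}}

```text
t: 17.5
position: [0.3878, 0.2741, 0.0057]
eef_rot: [0.707, 0.005, -0.004, -0.707]
ft_force: [-0.8, -2.7, 5.9]
finger_gap: 0.702
```

Call:
{"api": "move_arm", "payload": {
  "series": [
    {"fingers": -1,"linear": [0,0,0.02],"spin": 0},
    {"fingers": -1,"linear": [0,0,0.04],"spin": 0},
    {"fingers": -1,"linear": [0,0,0.05],"spin": 0},
    {"fingers": -1,"linear": [0.01,-0.04,0],"spin": 0},
    {"fingers": -1,"linear": [0.01,-0.045,0],"spin": 0},
    {"fingers": -1,"linear": [0.01,-0.045,0],"spin": 0},
    {"fingers": -1,"linear": [0.01,-0.045,0],"spin": 0},
    {"fingers": -1,"linear": [0.01,-0.045,0],"spin": 0}
  ]
}}

```text
t: 18.5
position: [0.4373, 0.053, 0.1145]
eef_rot: [-0.707, -0.005, 0.005, 0.707]
ft_force: [0.9, 0.2, -5.0]
finger_gap: 0.697
```

Call:
{"api": "move_arm", "payload": {
  "series": [
    {"fingers": -1,"linear": [0.01,-0.045,0],"spin": 0},
    {"fingers": -1,"linear": [0.01,-0.045,0],"spin": 0},
    {"fingers": -1,"linear": [0.01,-0.045,0],"spin": 0},
    {"fingers": -1,"linear": [0.01,-0.045,0],"spin": 0},
    {"fingers": -1,"linear": [0.01,-0.045,0],"spin": 0},
    {"fingers": -1,"linear": [0.01,-0.045,0],"spin": 0},
    {"fingers": -1,"linear": [0.01,-0.045,0],"spin": 0},
    {"fingers": -1,"linear": [0.01,-0.045,0],"spin": 0}
  ]
}}

```text
t: 19.5
position: [0.5173, -0.3071, 0.114]
eef_rot: [-0.707, -0.005, 0.005, 0.707]
ft_force: [0.5, 0.1, -4.9]
finger_gap: 0.698
```

Call:
{"api": "move_arm", "payload": {
  "series": [
    {"fingers": -1,"linear": [0.0125,-0.05,0],"spin": 0},
    {"fingers": -1,"linear": [0.0125,-0.05,0],"spin": 0},
    {"fingers": -1,"linear": [0,0,0],"spin": 0},
    {"fingers": -1,"linear": [0,0,0],"spin": 0}
  ]
}}

```text
t: 20.0
position: [0.5414, -0.4054, 0.1131]
eef_rot: [-0.706, -0.004, 0.005, 0.708]
ft_force: [-0.8, -0.0, -3.9]
finger_gap: 0.691
```

```bash
python3 - <<'E'
from h import *
f=wrist('w10.png'); print(state()['ft_force'])
E
```

```text
[ 0.5414 -0.4054  0.1131] yaw 90.7 q [-0.64  0.66  0.35  1.26  0.   -0.66] gap 0.6912367670666374 t 20.0
[ 0.54060652  0.86043414 -3.99156432]
```

View pics/w10.png

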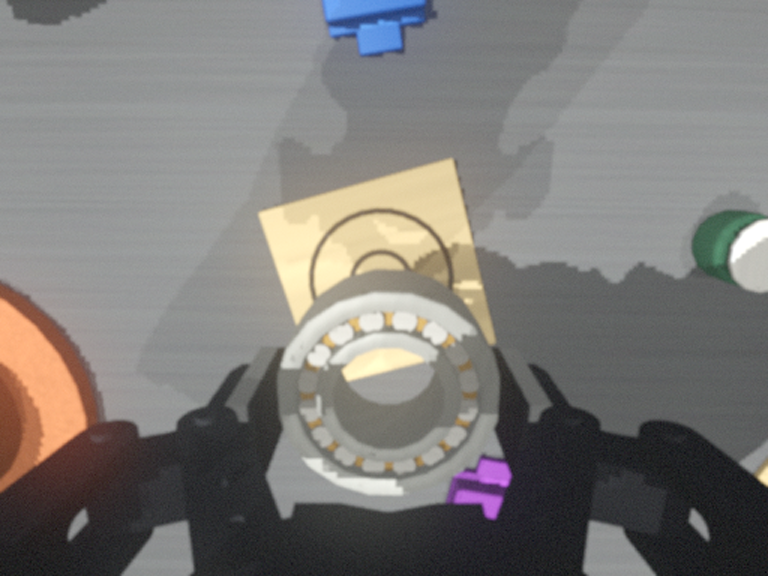

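Call:
{"api": "move_arm", "payload": {
  "series": [
    {"fingers": -1,"linear": [0,-0.001,-0.04],"spin": 0},
    {"fingers": -1,"linear": [0,0,-0.04],"spin": 0},
    {"fingers": -1,"linear": [0,0,-0.015],"spin": 0},
    {"fingers": -1,"linear": [0,0,-0.005],"spin": 0},
    {"fingers": -1,"linear": [0,0,0],"spin": 0},
    {"fingers": -1,"linear": [0,0,0],"spin": 0}
  ]
}}

```text
t: 20.8
position: [0.5433, -0.4077, 0.0164]
eef_rot: [0.708, 0.006, -0.004, -0.706]
ft_force: [-0.3, 0.0, -4.5]
finger_gap: 0.698
```

```bash
python3 - <<'E'
from h import *
f=wrist('w11.png'); print(state()['ft_force'])
E
```

```text
[ 0.5433 -0.4077  0.0164] yaw 90.8 q [-0.64  0.74  0.23  1.06  0.   -0.66] gap 0.6975707852190977 t 20.8
[ 0.60524247 -0.20831051 -5.01708699]
```

View pics/w11.png

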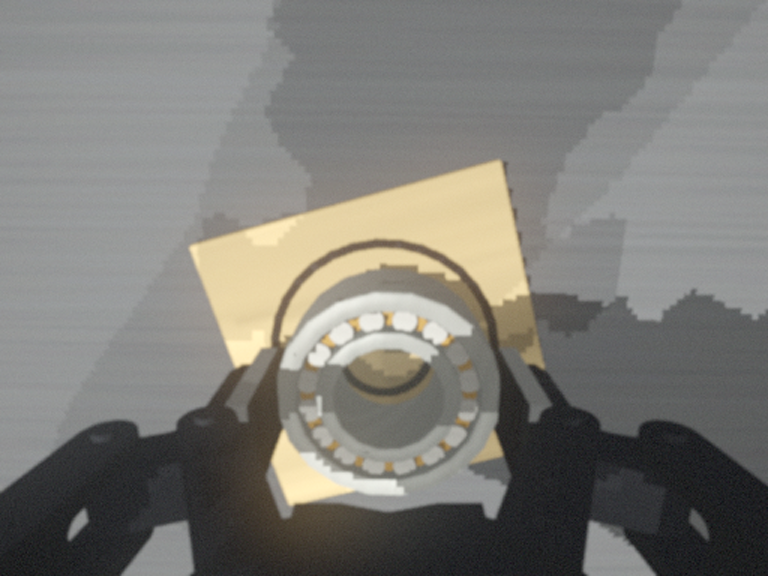

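Call:
{"api": "move_arm", "payload": {
  "series": [
    {"fingers": -1,"linear": [0,0,-0.003],"spin": 0},
    {"fingers": -1,"linear": [0,0,-0.003],"spin": 0},
    {"fingers": -1,"linear": [0,0,0],"spin": 0},
    {"fingers": 1,"linear": [0,0,0],"spin": 0},
    {"fingers": 1,"linear": [0,0,0],"spin": 0},
    {"fingers": 1,"linear": [0,0,0.01],"spin": 0},
    {"fingers": 1,"linear": [0,0,0.04],"spin": 0},
    {"fingers": 1,"linear": [0,0,0.054],"spin": 0}
  ]
}}

```text
t: 21.85
position: [0.5411, -0.4062, 0.112]
eef_rot: [-0.706, -0.004, 0.006, 0.708]
ft_force: [1.0, -1.6, 0.6]
finger_gap: 1.0
```

Call:
{"api": "move_arm", "payload": {
  "series": [
    {"fingers": 1,"linear": [-0.007,0.04,0],"spin": 0.08},
    {"fingers": 1,"linear": [-0.007,0.045,0],"spin": 0.08},
    {"fingers": 1,"linear": [-0.007,0.045,0],"spin": 0.08},
    {"fingers": 1,"linear": [-0.007,0.045,0],"spin": 0.08},
    {"fingers": 1,"linear": [-0.007,0.045,0],"spin": 0.08},
    {"fingers": 1,"linear": [-0.007,0.045,0],"spin": 0.092},
    {"fingers": 1,"linear": [-0.007,0.045,0],"spin": 0},
    {"fingers": 1,"linear": [-0.007,0.045,0],"spin": 0}
  ]
}}

```text
t: 22.85
position: [0.4863, -0.0505, 0.1133]
eef_rot: [0.685, 0.177, -0.176, -0.685]
ft_force: [0.1, -0.4, 0.4]
finger_gap: 0.996
```

Call:
{"api": "move_arm", "payload": {
  "series": [
    {"fingers": 1,"linear": [-0.01,0.045,0],"spin": 0},
    {"fingers": 1,"linear": [-0.01,0.045,0],"spin": 0},
    {"fingers": 1,"linear": [-0.01,0.045,0],"spin": 0},
    {"fingers": 1,"linear": [0,0.033,0],"spin": 0},
    {"fingers": 1,"linear": [0,0,0],"spin": 0},
    {"fingers": 1,"linear": [0,0,0],"spin": 0}
  ]
}}

```text
t: 23.6
position: [0.4562, 0.1158, 0.1127]
eef_rot: [0.685, 0.177, -0.177, -0.684]
ft_force: [-0.3, 0.3, -0.4]
finger_gap: 1.0
```

```bash
python3 - <<'E'
from h import *
f=wrist('w12.png'); 
g=grab_frame('top'); save(g['img'][60:260,60:420],'t12.png',2)
E
```

```text
[0.4562 0.1158 0.1127] yaw 119.0 q [ 0.25  0.27 -0.28  1.02 -0.   -0.26] gap 1.000000751258125 t 23.6
```

View pics/w12.png

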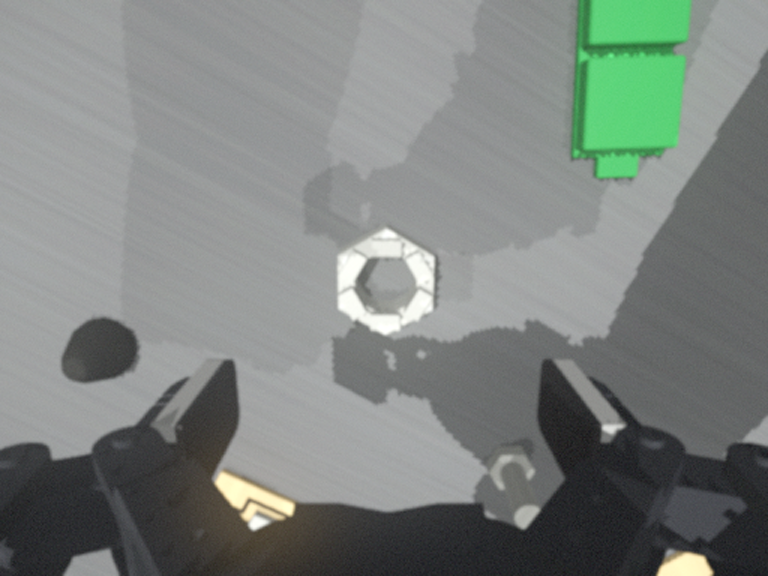

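View pics/t12.png

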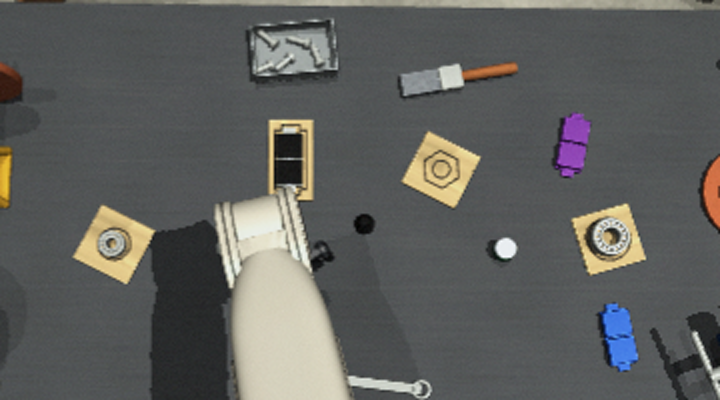

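```bash
python3 - <<'E'
from h import *
f=wrist('w12b.png');print(w(f,(387/1.5,281/1.5),.022))
E
```

```text
[0.4562 0.1152 0.1125] yaw 118.9 q [ 0.25  0.27 -0.28  1.02 -0.   -0.26] gap 0.9975203581576942 t 23.7
[0.45278474 0.11296708 0.022     ]
```

Call:
{"api": "move_arm", "payload": {
  "series": [
    {"fingers": 1,"linear": [0,0,-0.04],"spin": 0},
    {"fingers": 1,"linear": [0,0,-0.04],"spin": 0},
    {"fingers": 1,"linear": [0,0,-0.02],"spin": 0},
    {"fingers": 1,"linear": [0,0,-0.009],"spin": 0},
    {"fingers": -1,"linear": [0,0,0],"spin": 0},
    {"fingers": -1,"linear": [0,0,0],"spin": 0},
    {"fingers": -1,"linear": [0,0,0],"spin": 0},
    {"fingers": -1,"linear": [0,0,0],"spin": 0}
  ],
  "force": 50
}}

```text
t: 24.75
position: [0.4574, 0.1163, 0.0047]
eef_rot: [0.685, 0.178, -0.176, -0.685]
ft_force: [0.3, -1.1, 6.4]
finger_gap: 0.521
```

Call:
{"api": "move_arm", "payload": {
  "series": [
    {"fingers": -1,"linear": [0,0,0.02],"spin": 0},
    {"fingers": -1,"linear": [0,0,0.04],"spin": 0},
    {"fingers": -1,"linear": [0,0,0.05],"spin": 0},
    {"fingers": -1,"linear": [0.028,-0.032,0],"spin": -0.05},
    {"fingers": -1,"linear": [0.03,-0.036,0],"spin": -0.07},
    {"fingers": -1,"linear": [0.03,-0.036,0],"spin": -0.07},
    {"fingers": -1,"linear": [0.03,-0.036,0],"spin": -0.07},
    {"fingers": -1,"linear": [0.03,-0.036,0],"spin": -0.07}
  ]
}}

```text
t: 25.75
position: [0.6045, -0.0608, 0.113]
eef_rot: [-0.704, -0.061, 0.061, 0.705]
ft_force: [1.1, 0.2, -1.8]
finger_gap: 0.523
```

Call:
{"api": "move_arm", "payload": {
  "series": [
    {"fingers": -1,"linear": [0.03,-0.036,0],"spin": -0.07},
    {"fingers": -1,"linear": [0.0255,-0.03,0],"spin": -0.045},
    {"fingers": -1,"linear": [0,0,0],"spin": 0},
    {"fingers": -1,"linear": [0,0,-0.04],"spin": 0},
    {"fingers": -1,"linear": [0,0,-0.04],"spin": 0},
    {"fingers": -1,"linear": [0,0,-0.018],"spin": 0},
    {"fingers": -1,"linear": [0,0,0],"spin": 0},
    {"fingers": -1,"linear": [0,0,0],"spin": 0}
  ]
}}

```text
t: 26.75
position: [0.6609, -0.1258, 0.0172]
eef_rot: [0.707, 0.023, -0.02, -0.707]
ft_force: [-0.1, -0.6, -3.0]
finger_gap: 0.52
```

```bash
python3 - <<'E'
from h import *
f=wrist('w13.png'); print(state()['ft_force'])
E
```

```text
[ 0.6609 -0.1258  0.0172] yaw 93.5 q [-0.19  0.73  0.21  1.05  0.   -0.25] gap 0.5202719098843566 t 26.75
[ 0.35211706 -0.17260672 -1.9360245 ]
```

View pics/w13.png

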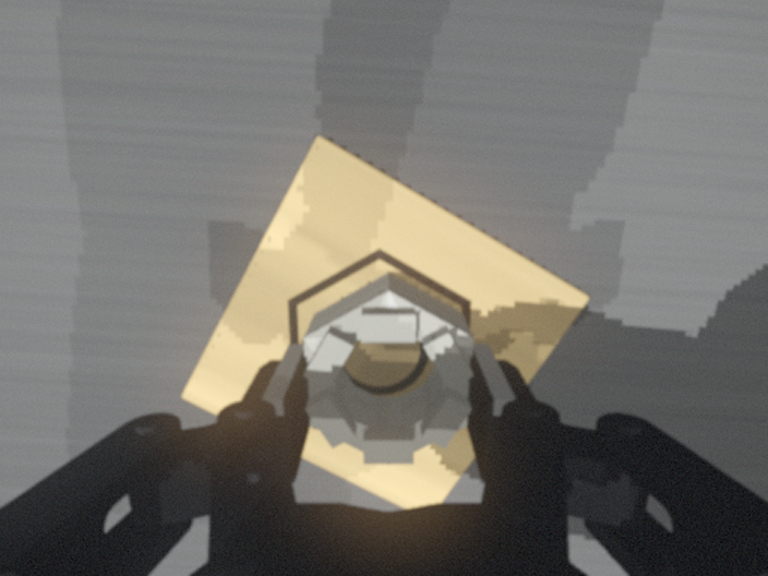

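Call:
{"api": "move_arm", "payload": {
  "series": [
    {"fingers": -1,"linear": [0,-0.002,-0.004],"spin": 0},
    {"fingers": -1,"linear": [0,0,-0.003],"spin": 0},
    {"fingers": -1,"linear": [0,0,0],"spin": 0},
    {"fingers": 1,"linear": [0,0,0],"spin": 0},
    {"fingers": 1,"linear": [0,0,0],"spin": 0},
    {"fingers": 1,"linear": [0,0,0.01],"spin": 0},
    {"fingers": 1,"linear": [0,0,0.04],"spin": 0},
    {"fingers": 1,"linear": [0,0,0.054],"spin": 0}
  ]
}}

```text
t: 27.8
position: [0.6583, -0.1276, 0.112]
eef_rot: [-0.706, -0.02, 0.023, 0.707]
ft_force: [0.9, 0.1, 0.4]
finger_gap: 0.997
```

Call:
{"api": "move_arm", "payload": {
  "series": [
    {"fingers": 1,"linear": [-0.05,0,0.02],"spin": 0},
    {"fingers": 1,"linear": [-0.05,0,0.02],"spin": 0},
    {"fingers": 1,"linear": [-0.05,0,0],"spin": 0},
    {"fingers": 1,"linear": [-0.05,0,0],"spin": 0},
    {"fingers": 1,"linear": [-0.05,0,0],"spin": 0},
    {"fingers": 1,"linear": [0,0,0],"spin": 0}
  ]
}}

```text
t: 28.55
position: [0.4054, -0.1272, 0.1524]
eef_rot: [-0.707, -0.02, 0.022, 0.707]
ft_force: [1.1, 0.4, 0.7]
finger_gap: 1.0
```

```bash
python3 - <<'E'
from h import *
f=grab_frame('top')
L=[]
for n,c,z in [('large',(.5428,-.4064),.031),('small',(.5294,.4148),.025),('nut',(.6600,-.1270),.025),('pad',(.6744,.1264),.02)]:
    o=ortho(f,z,c[0]-.08,c[0]+.08,c[1]-.08,c[1]+.08,.0005)
    h=cv2.cvtColor(o,cv2.COLOR_RGB2HSV)
    m=((h[...,1]<60)&(h[...,2]>130)).astype(np.uint8) if n!='pad' else ((h[...,2]<60)).astype(np.uint8)
    if n!='pad': 
        yy,xx=np.mgrid[:320,:320]; m[(yy-160)**2+(xx-160)**2>80**2]=0
    m=cv2.morphologyEx(m,cv2.MORPH_CLOSE,np.ones((15,15)))
    k=max(cv2.findContours(m,0,1)[0],key=cv2.contourArea); (u,v),sz,a=cv2.minAreaRect(k)
    print(n,'err mm dx,dy',round((160-v)*.5,1),round((160-u)*.5,1),'size',np.round(np.array(sz)*.5,1),round(a,1))
    L.append(cv2.resize(o,(375,290)) if 0 else o[10:310,10:310])
    
save(np.vstack([np.hstack(L[:2]),np.hstack(L[2:])]),'fin.png',.98)
g=grab_frame('scene'); save(g['img'],'scenef.png')
E
```

```text
Traceback (most recent call last):
IndexError: boolean index did not match indexed array along axis 1; size of axis is 321 but size of corresponding boolean axis is 320
```

```bash
python3 - <<'E'
from h import *
f=grab_frame('top')
L=[]
for n,c,z in [('large',(.5428,-.4064),.031),('small',(.5294,.4148),.025),('nut',(.6600,-.1270),.025),('pad',(.6744,.1264),.02)]:
    o=ortho(f,z,c[0]-.08,c[0]+.08,c[1]-.08,c[1]+.08,.0005)[:320,:320]
    h=cv2.cvtColor(o,cv2.COLOR_RGB2HSV)
    m=((h[...,1]<60)&(h[...,2]>130)).astype(np.uint8) if n!='pad' else ((h[...,2]<60)).astype(np.uint8)
    if n!='pad': 
        yy,xx=np.mgrid[:320,:320]; m[(yy-160)**2+(xx-160)**2>80**2]=0
    m=cv2.morphologyEx(m,cv2.MORPH_CLOSE,np.ones((15,15)))
    k=max(cv2.findContours(m,0,1)[0],key=cv2.contourArea); (u,v),sz,a=cv2.minAreaRect(k)
    print(n,'err mm dx,dy',round((160-v)*.5,1),round((160-u)*.5,1),'size',np.round(np.array(sz)*.5,1),round(a,1))
    L.append(o[10:310,10:310])
save(np.vstack([np.hstack(L[:2]),np.hstack(L[2:])]),'fin.png',.98)
g=grab_frame('scene'); save(g['img'],'scenef.png')
E
```

```text
large err mm dx,dy 0.6 0.9 size [61.3 61.3] 54.0
small err mm dx,dy -1.8 0.2 size [43.5 42.5] 90.0
nut err mm dx,dy -2.2 -0.4 size [48.8 52. ] 53.1
pad err mm dx,dy -5.5 3.5 size [92.7 44.7] 89.6
```

View pics/fin.png

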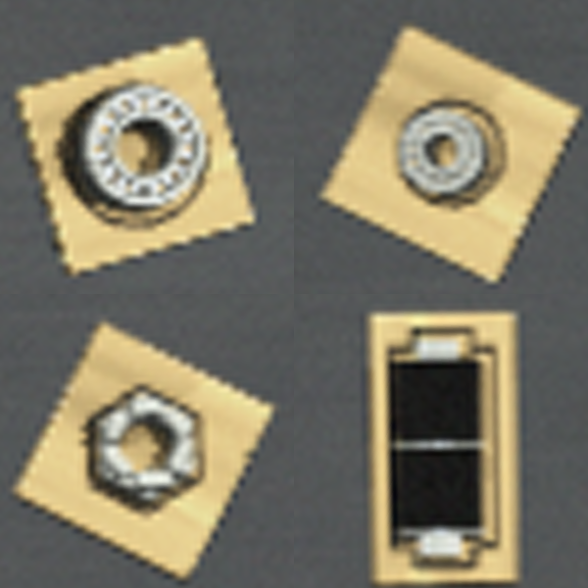

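View pics/scenef.png

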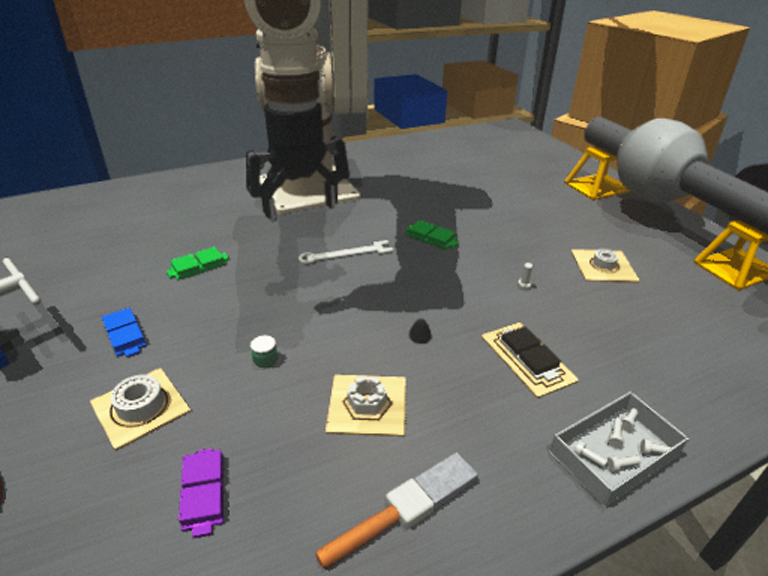

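```bash
python3 - <<'E'
from h import *
print(state()['t'], np.abs(state()['qvel']).max()); finish_job()
E
```

```text
28.7 0.023925234435122903
the job is handed in; nothing more can be done
```

I set all four parts down on their boards and handed the job in after about 29 s of robot time. No verdict is reported.

- **Brake pad:** I took the black-lined pad and left the blue, green and purple ones alone.
- **Placing:** each part was lowered until it was about touching its board before the gripper opened. The arm was clear of everything and close to still when I handed in.

**Last checks, from the top and scene pictures:**

| Part | Offset from outline centre | Turn against outline |
|---|---|---|
| Large bearing | about 1 mm | not needed |
| Small bearing | about 2 mm | not needed |
| Nut | about 2 mm | flats match by eye; gripper at 93.5° against 93.5° measured for the outline |
| Brake pad | about 3 mm, read off the picture | within about 1° |

All four lie flat by eye.

**Checks that disagreed:**
- **Pad position:** the automatic final check put the pad 5.5 mm and 3.5 mm off. I took that as less sure, because its dark mask covered the linings but not the bright ears. It is still inside the 12 mm limit.
- **Network positions:** the networks' points were up to about 9 mm from my own fits in the top picture, so I used the fits.
- **Wrist against top camera:** these differed by up to about 6 mm on the picks, and by about 4 mm on the small board's outline.

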